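# Free-running check of a clutch drum on the bench turntable

### The job

Check that the turntable with the clutch drum runs free: by its upright black handle set it turning, either way round, at an easy pace of about one turn in four seconds, let go, and while it coasts on its own go round with it for a good eight seconds, fingertips just over the top of the handle or around it, within 2 cm and without touching anything on it. Then take the handle while it is still turning, bring it to rest at the red pointer and let go, leaving the rest of the bench as it is.

Things in the scene. Friction and masses are not known exactly. Their poses are not given: they have to be found in the camera images.
- stand: Fixed blue cast base of the bench turntable, 236 mm across, bolted down. Origin on the vertical turning axis, at bench height; z up. A red pointer 24 mm wide stands on a bracket beside the turning plate, towards the base's +x axis, 138 to 174 mm from the axis, its top 58 mm above the bench. Place and direction differ from run to run.
- rotor (a joint): Angle (rad) of the turning part about the vertical axis, growing counter-clockwise seen from above, without limit; 0 and every whole turn (2 pi) = handle in line with the red pointer. Inertia nominally 0.063 kg m2, but 0.55 to 1.65 times that; viscous drag 0.0028 N m s/rad, dry drag 0.002 N m: let go at 1 rad/s it loses 0.045 to 0.14 rad/s each second.
- handle_top (a point): Centre of the top face (yellow dot) of the upright black handle, 105 mm from the turning axis, 155 mm above the bench. The handle goes round with the plate: a round vertical grip, 30 mm in diameter from 112 to 150 mm above the bench, a little thinner below, and it spins freely on its steel stem (a revolving winding grip).
- drum_rim (a point): Centre of the mouth of the brass-coloured clutch drum in the middle of the turning part, on the turning axis, 100 mm above the bench. The drum is 120 mm across and is clamped by three dark dogs to a steel plate 270 mm across, 15 mm thick, whose top is 52 mm above the bench. Drum, dogs, plate and handle turn as one, nominally 8.5 kg (differs).
- parked (a point): Fixed point on the handle's circle (105 mm from the axis, 155 mm above the bench) in line with the red pointer: the top of the handle is here when it is parked.
- oil_bottle: Green oil bottle, 68 mm across, 190 mm tall, standing; origin at the centre of its underside. Bystander.
- plates: Ring-shaped stack of clutch plates, 134 mm across, 34 mm high, lying flat; origin at the centre of its underside. Bystander.
- spare_drum: Second brass-coloured clutch drum, 132 mm across, 85 mm high, standing on the bench, open side up; origin at the centre of its underside. Bystander.
- gear: Steel gear with hub, 97 mm across, 44 mm high, lying flat; origin at the centre of its underside. Bystander.
- screwdriver: Screwdriver, 200 mm long, lying on the bench along its x axis. Bystander.
- wrench: Steel wrench, 200 mm long, lying on the bench along its x axis. Bystander.

How it is judged:
By the outcome, as a careful person would: the job done as asked, in the order asked, and still so for the second after the job is handed in, with the robot touching nothing.
It also fails if it takes over 72 s, if anything falls off the work surface, if the arm or the gripper's body presses on something with over 40 N, if the wrist force passes 120 N, or if a joint passes its speed limit or range.

### The arm

A 6-joint arm with a two-finger parallel gripper is mounted at the origin on the work surface. World frame = base frame: x ahead of the robot, y to its left, z up, the work surface at z = 0. Lengths are in m, angles in degrees, forces in N, time in s.
With the tool pointing down it reaches from about 0.4 to 0.825 m from the base axis. Payload 7 kg.
Tool frame: the origin (TCP) lies between the finger pads, 19 mm behind the fingertips; this is the grasp point; z points along the fingers, y is the line along which they close (so a half turn about z gives the same grasp; the last joint's range is limited). The gripper opens to 88 mm and grips with 3 to 60 N. Pads are 19 mm wide; open, the fingers measure 130 mm over their backs; the gripper's body (78 mm by 193 mm) begins 47 mm behind the grasp point.
Start: joints at [83.658, 20.546, 0.682, 0, -70.136, -16.507], TCP at [0.262, 0.622, 0.245] pointing down, gripper open.
Joint ranges: [-176.03, 176.03], [-82.01, 121.73], [-58.28, 71.71], [-173.87, 95.51], [-174.79, -0.11], [-173.66, 173.66]. Speed limits (degrees/s): [136.94, 136.94, 172.46, 180, 180, 180].

### API

Orientations are given as [roll, pitch, yaw] about the fixed x, y, z axes, in that order (R = Rz(yaw) Ry(pitch) Rx(roll)).
In Python, from plant import telemetry, snapshot, workorder, nets gives the robot as it stands.
- The arm moves only by the shell command python3 -m creep 'ROWS'. ROWS is JSON, a list that holds one entry, the list of rows, each a list of 5 numbers: the shift along the tool's x, y, z normalised to -1 to 1, where 1 is 0.2 m, then the turn about the tool's z normalised to -1 to 1, where 1 is pi/2 rad, then the opening, from 0 (shut) to 1 (fully open). In form: [[[x, y, z, spin, hand], ...]]. A call has 1 to 8 rows; each row shifts and turns the commanded pose from where the row before left it, along the tool's axes as they then stand; what a row does not reach is not made up. A row lasts 1/12 s, in which the tool goes at most 41.7 mm and 7.16 degrees, less where a joint would pass 70% of its speed; a pose out of reach is approached as far as the arm can. A call with a number of a shift or a turn outside -1 to 1 is refused whole. A call with a gripper value outside its range is refused whole. The fingers move at their own pace and stop on an object; the grip force is fixed at half the most. Time passes only in rows, so rows that do not move let the fingers close. It gives the time, the measured TCP pose, the force, the opening and the grip force at its end, in the units of the state.
- telemetry.get_obs(): the state, without advancing time (a new reading comes with each control period).
- snapshot(name): name is "scene" or "top"; returns a dict with "frame" (400x640x3 uint8, red, green, blue), "fx", "fy", "cx", "cy" (pixels), "k1" (the pictures are not rectified: a ray, as slopes to the right and down, at radius r is drawn at 1 + k1 r^2 times it, then the intrinsics apply), "rvec" (rotation vector, rad) and "tvec" (3), from world to camera coordinates, as OpenCV has them. Camera axes: x right, y down, z forward; pixel columns grow to the right and rows downward; lengths in m; the calibration is good to about 2 mm. A picture is of the moment at which its call begins. There is no depth.
- workorder.close_job(): hands the job in; it is judged then, once.
Trained networks look in a picture, given as the dict that the camera call returned (one of the last four; its "shot" number tells which), for a name from the list of things; names that differ only in an ending like _2 or _b are one class to them, and where a whole thing is asked for, a point or a joint stands for the part that bears it (a point fixed in the world has none). Each returns a list of dicts, best first, with "confidence" (0 to 1); they miss things now and then, are a little off and sometimes report something else, mostly with a low value. They report only what shows in the picture. A call takes as long as a camera call.
- nets.find_in(picture, query): "uv" ([column, row] in pixels, amid what is visible of it).
- nets.masks_of(picture, query): "region" (400x640 bool, what is visible of it) and "uv" ([column, row] in pixels, amid what is visible of it).
- nets.landmark_of(picture, query): "uv" ([column, row] in pixels: a listed point, or the origin of a listed thing).
The state is a dict: "clock": time; "joint_pos": joint angles; "qvel": joint speeds; "tau": joint torques, N m; "tool_pos": TCP position; "orientation": TCP orientation; "force": force on the tool from outside, world axes, zero at the start; "moment": the same for the moment, N m; "opening": finger opening in m; "gripper_force": force on a finger pad.
Only numpy, scipy, OpenCV 4.12 (cv2) and the standard library are available. Lean on these libraries where they do the work, as an engineer would, in place of code of your own. Each camera call takes 0.05 s, during which the arm holds its last target. There are 200 camera calls.

## Working session

There is one attempt and no reset: what is moved stays moved. The work goes in short steps, Python scripts to look and compute and a shell command to move; the robot and the scene stay as the last step left them, time stands still between calls to the robot, and variables do not carry over. Pictures are saved under pics/ and viewed, at most 10 in all, crops included, and the job is handed in when it is done.

```bash
ls; mkdir -p pics; cat > h.py <<'E'
import numpy as np, cv2
from plant import telemetry, snapshot, workorder, nets
def cam(p):
    R=cv2.Rodrigues(np.array(p["rvec"],float))[0]; return R,np.array(p["tvec"],float)
def ray(p,uv):
    R,t=cam(p); x=(uv[0]-p["cx"])/p["fx"]; y=(uv[1]-p["cy"])/p["fy"]
    rd=np.hypot(x,y); r=rd
    for _ in range(30): r=rd/(1+p["k1"]*r*r)
    s=r/rd if rd>0 else 1
    d=R.T@np.array([x*s,y*s,1]); return -R.T@t,d/np.linalg.norm(d)
def atz(p,uv,z):
    c,d=ray(p,uv); return c+d*(z-c[2])/d[2]
def tri(p,a,q,b):
    c1,d1=ray(p,a); c2,d2=ray(q,b)
    s=np.linalg.lstsq(np.c_[d1,-d2],c2-c1,rcond=None)[0]
    A=c1+s[0]*d1;B=c2+s[1]*d2; return (A+B)/2,np.linalg.norm(A-B)
def proj(p,X):
    R,t=cam(p); c=R@np.array(X,float)+t; x,y=c[:2]/c[2]; k=1+p["k1"]*(x*x+y*y)
    return np.array([x*k*p["fx"]+p["cx"],y*k*p["fy"]+p["cy"]])
E
python3 - <<'E'
from h import *
np.set_printoptions(precision=4,suppress=True)
s=snapshot("scene");t=snapshot("top")
for n,p in(("scene",s),("top",t)):
    cv2.imwrite(f"pics/{n}0.png",p["frame"][:,:,::-1]); print(n,ray(p,(320,200)),p['fx'],p['k1'])
for q in ["stand","handle_top","drum_rim","oil_bottle","plates","spare_drum","gear","screwdriver","wrench"]:
    a=nets.landmark_of(s,q);b=nets.landmark_of(t,q)
    print(q,[(np.round(x["uv"]),round(x["confidence"],2)) for x in a[:2]],[(np.round(x["uv"]),round(x["confidence"],2)) for x in b[:2]])
    if a and b: print("   ",*tri(s,a[0]["uv"],t,b[0]["uv"]))
print(telemetry.get_obs())
E
```

```text
pics
scene (array([1.1578, 0.1466, 1.05  ]), array([-0.5666, -0.0614, -0.8217])) 385.0805993797498 -0.0024953923889966794
top (array([0.1457, 0.068 , 1.8788]), array([ 0.1824, -0.0121, -0.9831])) 517.3817954733278 -0.1430586915584214
stand [(array([294., 226.]), 0.84)] [(array([332., 189.]), 0.89)]
    [ 0.5378 -0.0025 -0.0045] 0.004744698587695759
handle_top [(array([327., 186.]), 0.86), (array([146., 198.]), 0.27)] [(array([307., 195.]), 0.56)]
    [0.4826 0.093  0.1447] 0.002284497376984938
drum_rim [(array([294., 212.]), 0.86)] [(array([332., 181.]), 0.95)]
    [0.546  0.0036 0.0908] 0.0023513371482501246
oil_bottle [(array([446., 260.]), 0.65), (array([436., 199.]), 0.58)] [(array([214., 168.]), 0.88)]
    [ 0.6084  0.4575 -0.0107] 0.01643887734836677
plates [(array([148., 200.]), 0.77)] [(array([468., 212.]), 0.68)]
    [ 0.4711 -0.5195 -0.0268] 0.004326597392302032
spare_drum [] [(array([456., 166.]), 0.98)]
gear [(array([188., 166.]), 0.69)] [(array([447., 249.]), 0.79)]
    [ 0.3249 -0.4265 -0.0141] 0.00952047909181358
screwdriver [(array([439., 197.]), 0.73)] [(array([206., 228.]), 0.59)]
    [ 0.3772  0.4627 -0.0088] 0.0008908138633280671
wrench [(array([494., 229.]), 0.67)] [(array([166., 195.]), 0.62)]
    [0.4941 0.6192 0.0041] 0.0010450069412922367
{'clock': 1.0, 'joint_pos': array([ 83.6569,  20.546 ,   0.6832,  -0.0003, -70.135 , -16.5063]), 'qvel': array([-0.115 ,  0.0038, -0.0653,  0.003 , -0.037 ,  0.0378]), 'tau': array([ -0.0019, -58.2396,  29.3301,   7.0034,   0.0124,  -0.    ]), 'tool_pos': array([0.2621, 0.622 , 0.2454]), 'orientation': array([-179.998 ,    0.0009,  -22.8495]), 'force': array([ 0.2796, -0.3905, -0.3316]), 'moment': array([ 0.0133, -0.0259, -0.0087]), 'gripper_force': 0.0, 'opening': 0.08745944596810942}
```

View pics/scene0.png

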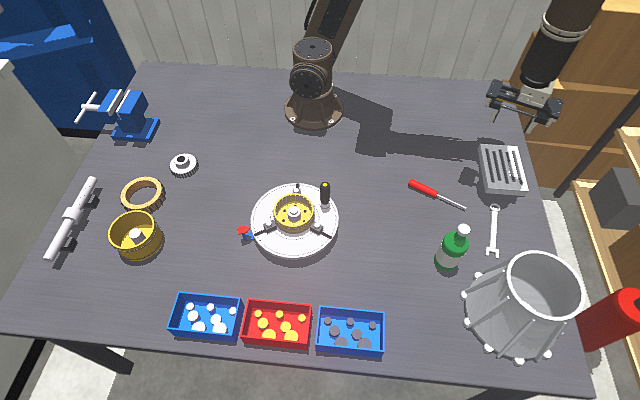

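View pics/top0.png

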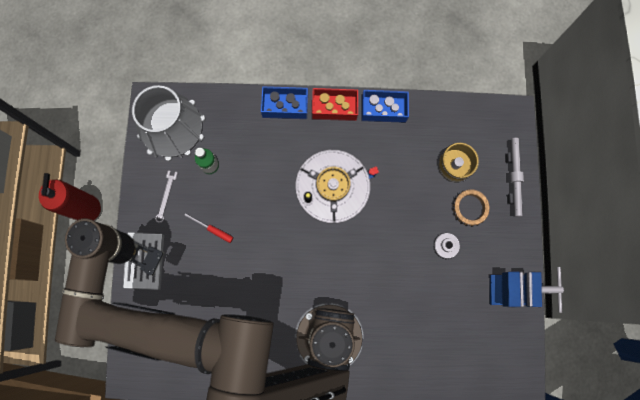

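```bash
python3 - <<'E'
from h import *
from scipy.optimize import least_squares
np.set_printoptions(precision=4,suppress=True)
s=snapshot("scene");t=snapshot("top")
def seg(p,lo,hi,box):
    h=cv2.cvtColor(p["frame"],cv2.COLOR_RGB2HSV); m=cv2.inRange(h,lo,hi); k=np.zeros_like(m); x0,y0,x1,y1=box; k[y0:y1,x0:x1]=m[y0:y1,x0:x1]
    v,u=np.nonzero(k); return (u.mean(),v.mean(),u.min(),u.max(),v.min(),v.max(),len(u)) if len(u) else None
rs=seg(s,(0,150,90),(8,255,255),(225,215,265,250)); rt=seg(t,(0,150,90),(8,255,255),(355,155,395,190))
print(rs,rt); print("pointer",*tri(s,rs[:2],t,rt[:2]))
ys=seg(s,(18,100,100),(35,255,255),(314,175,336,195)); yt=seg(t,(18,100,100),(35,255,255),(299,188,315,206))
print(ys,yt)
if ys and yt: print("dot",*tri(s,ys[:2],t,yt[:2]))
for n,p in(("s",s),("t",t)):
    for q in("rotor","drum_rim","stand","handle_top"):
        r=nets.masks_of(p,q)
        for x in r[:2]:
            m=x["region"]; v,u=np.nonzero(m); print(n,q,round(x["confidence"],2),m.sum(),u.min(),u.max(),v.min(),v.max())
# white plate edge points: radial scan from brightness
def edge(p,c0,z,R,angs):
    g=cv2.cvtColor(p["frame"],cv2.COLOR_RGB2GRAY).astype(np.float32); out=[]
    rr=np.linspace(R-.025,R+.025,101)
    for a in angs:
        P=np.array([proj(p,[c0[0]+r*np.cos(a),c0[1]+r*np.sin(a),z]) for r in rr],np.float32)
        f=cv2.remap(g,P[:,0][None],P[:,1][None],cv2.INTER_LINEAR)[0]; d=np.gradient(cv2.GaussianBlur(f[None],(1,1),0)[0]); i=np.argmin(np.convolve(d,np.ones(5)/5,'same')[5:-5])+5
        out.append(c0+rr[i]*np.array([np.cos(a),np.sin(a)]))
    return np.array(out)
for n,p,A in(("scene",s,np.radians(np.arange(100,261,5))),("top",t,np.radians(np.arange(0,360,5)))):
    c=np.array([.545,.002])
    for _ in range(3):
        E=edge(p,c,.052,.135,A); f=least_squares(lambda q:np.hypot(*(E-q[:2]).T)-q[2],[*c,.135],loss="soft_l1",f_scale=.001)
        g=least_squares(lambda q:np.hypot(*(E-q[:2]).T)-.135,c,loss="soft_l1",f_scale=.001); c=g.x
    print(n,"free",f.x,"fixed",g.x,np.median(abs(g.fun)))
b=cv2.resize(s["frame"][170:265,225:350],None,fx=6,fy=6,interpolation=2); cv2.imwrite("pics/c1.png",b[:570,:750,::-1])
E
```

```text
(np.float64(242.50704225352112), np.float64(229.14084507042253), np.int64(237), np.int64(249), np.int64(226), np.int64(233), 71) (np.float64(373.36170212765956), np.float64(170.17021276595744), np.int64(369), np.int64(377), np.int64(167), np.int64(173), 47)
pointer [ 0.6007 -0.1464  0.0561] 0.0021836201033379665
(np.float64(324.6666666666667), np.float64(184.26666666666668), np.int64(323), np.int64(327), np.int64(183), np.int64(186), 15) (np.float64(307.5882352941176), np.float64(194.88235294117646), np.int64(306), np.int64(309), np.int64(193), np.int64(197), 17)
dot [0.4824 0.0885 0.153 ] 0.001951627583932288
s rotor 0.9 5499 251 338 182 259
s drum_rim 0.73 5344 251 338 183 260
s handle_top 0.6 5459 250 338 183 259
t rotor 0.76 4217 295 369 151 222
t rotor 0.17 492 434 459 234 258
t drum_rim 0.68 4188 296 369 151 222
t stand 0.57 4190 295 376 151 222
t handle_top 0.71 4155 295 368 151 222
scene free [ 0.5423 -0.0002  0.1344] fixed [ 0.5431 -0.0002] 0.0005902378351348436
top free [0.54   0.0017 0.1349] fixed [0.54   0.0017] 0.0004858925931896102
```

View pics/c1.png

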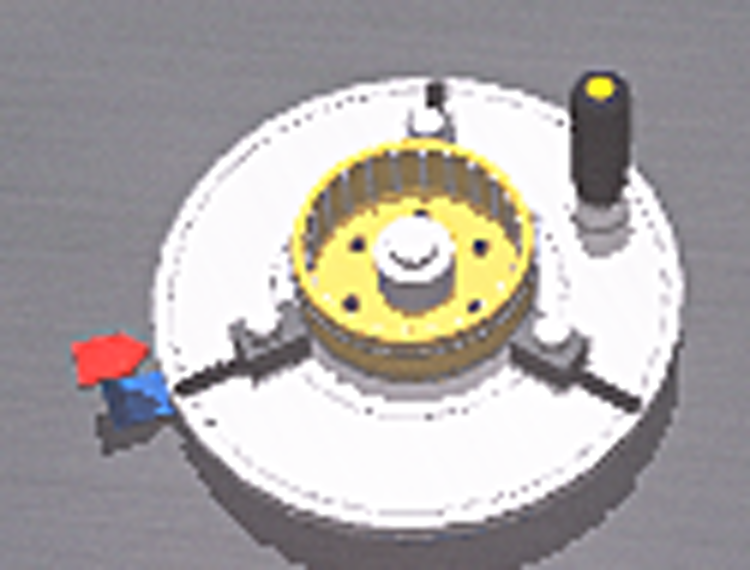

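The top and scene views agree on the positions. The axis is at about (0.5415, 0.001), the handle top at (0.482, 0.0885, 0.153), which is 105.6 mm from the axis, and the pointer lies at −68°. I'll turn the tool so the fingers close radially at the parked position, then travel.

```bash
python3 -m creep '[[[0,0,0,-0.071,1],[0,0,0,-0.071,1],[0,0,0,-0.071,1],[0,0,0,-0.071,1],[0,0,0,-0.071,1],[0,0,0,-0.071,1],[0,0,0,-0.071,1],[0,0,0,0,1]]]'
python3 -m creep '[[[0,0.1,0,0,1],[0,0.2,0,0,1],[0,0.2,0,0,1],[0,0.2,0,0,1],[0,0.2,0,0,1],[0,0.2,0,0,1],[0,0.2,0,0,1],[0,0.2,0,0,1]]]'
python3 -m creep '[[[0,0.2,0,0,1],[0,0.2,0,0,1],[0,0.2,0.04,0,1],[0,0.2,0.04,0,1],[0,0.2,0.04,0,1],[0,0.1,0.04,0,1],[0,0,0,0,1],[0,0,0,0,1]]]'
python3 - <<'E'
from h import *
o=telemetry.get_obs(); p=o['tool_pos']; y=np.radians(o['orientation'][2]); d=np.array([.4824,.0885])-p[:2]
print(o['clock'],p,o['orientation'],"tool xy norm",[(d@[np.cos(y),np.sin(y)])/.2,(d@[np.sin(y),-np.cos(y)])/.2],o['joint_pos'])
E
```

```text
clock: 2.17
tool_pos: [0.2621, 0.622, 0.2454]
orientation: [-180.0, -0.0, 22.2]
force: [0.7, 0.6, 0.4]
opening: 0.0874
gripper_force: 0.0
clock: 2.83
tool_pos: [0.3742, 0.3418, 0.2456]
orientation: [-180.0, -0.0, 21.7]
force: [0.3, -0.4, 0.2]
opening: 0.0876
gripper_force: 0.0
clock: 3.5
tool_pos: [0.4561, 0.1383, 0.2132]
orientation: [180.0, 0.0, 21.5]
force: [-0.4, 0.8, 0.2]
opening: 0.0877
gripper_force: 0.0
3.5 [0.45606414 0.13826325 0.21319037] [1.79990320e+02 2.71082216e-02 2.15379938e+01] tool xy norm [np.float64(0.031139731670845296), np.float64(0.2797843374969112)] [ 4.05982127e+01  3.07539178e+00 -2.62565763e+01  3.40034037e-04
 -6.06968150e+01  7.09396169e+01]
```

```bash
python3 -m creep '[[[0.01,0.1,0,0,1],[0.011,0.1,0,0,1],[0.01,0.08,0,0,1],[0,0,0.03,0,1],[0,0,0,0,1]]]'
python3 - <<'E'
from h import *
o=telemetry.get_obs(); p=o['tool_pos']; y=np.radians(o['orientation'][2]); d=np.array([.4824,.0885])-p[:2]
print(o['clock'],p,o['orientation'],"tool xy norm",[(d@[np.cos(y),np.sin(y)])/.2,(d@[np.sin(y),-np.cos(y)])/.2],"z",(p[2]-.142)/.2)
s=snapshot("scene");t=snapshot("top")
b=np.hstack([cv2.resize(s["frame"][120:270,240:400],None,fx=2.5,fy=2.5),cv2.resize(t["frame"][110:260,250:410],None,fx=2.5,fy=2.5)]); cv2.imwrite("pics/c2.png",b[:,:,::-1])
E
```

```text
clock: 3.92
tool_pos: [0.4824, 0.0902, 0.2068]
orientation: [-180.0, 0.0, 21.7]
force: [-0.4, -0.5, -0.2]
opening: 0.0878
gripper_force: 0.0
3.9167 [0.48235454 0.09019377 0.20681424] [-1.79985231e+02  2.92949151e-02  2.17428024e+01] tool xy norm [np.float64(-0.002926080668413909), np.float64(0.007950567097399008)] z 0.32407119304269966
```

View pics/c2.png

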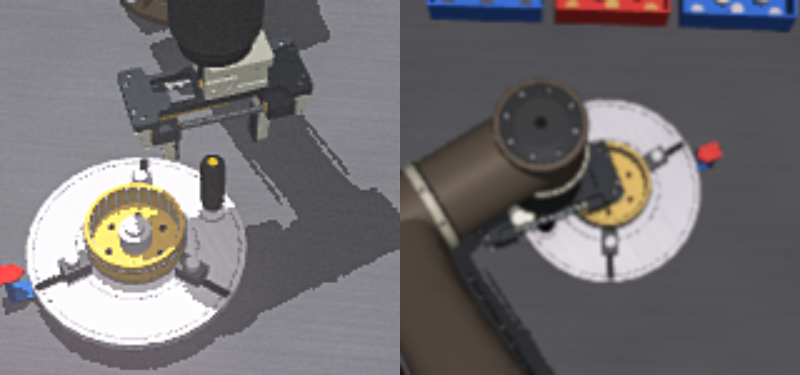

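The scene crop shows the open fingers either side of the handle, whose top is at (212,160) in the crop. Next I descend and grip.

```bash
python3 -m creep '[[[0,0.008,0.1,0,1],[0,0,0.1,0,1],[0,0,0.08,0,1],[0,0,0.04,0,1],[0,0,0,0,0],[0,0,0,0,0],[0,0,0,0,0],[0,0,0,0,0]]]'
python3 -m creep '[[[0,0,0,0,0],[0,0,0,0,0],[0,0,0,0,0]]]'
python3 - <<'E'
from h import *
t=snapshot("top"); s=snapshot("scene")
o=telemetry.get_obs(); print(o['clock'],o['tool_pos'],o['orientation'],o['force'],o['opening'],o['gripper_force'])
h=cv2.cvtColor(s["frame"],cv2.COLOR_RGB2HSV)
m=cv2.inRange(h,(18,120,100),(35,255,255)); u0,v0=proj(s,[.482,.0885,.155]).astype(int); v,u=np.nonzero(m[v0-15:v0+15,u0-15:u0+15]); print(len(u), atz(s,(u.mean()+u0-15,v.mean()+v0-15),.155) if len(u) else "")
E
```

```text
clock: 4.68
tool_pos: [0.4837, 0.0888, 0.1445]
orientation: [-180.0, -0.1, 21.9]
force: [0.5, 0.4, 0.6]
opening: 0.0662
gripper_force: 0.0
clock: 4.93
tool_pos: [0.4833, 0.0884, 0.1438]
orientation: [-180.0, -0.0, 21.9]
force: [-0.3, -0.2, -0.0]
opening: 0.0464
gripper_force: 0.0
5.0333 [0.48318894 0.08830569 0.14354962] [-1.79997606e+02 -1.76371501e-02  2.18743577e+01] [ 0.47254314  0.19030622 -0.30851707] 0.03850899493759683 0.0
19 [0.46555868 0.07597864 0.155     ]
```

```bash
cat > plan.py <<'E'
# angles (deg, world) per row end -> rows in tool axes; optional start offset (world) closed over first rows
import numpy as np, json
C=np.array([.5415,.001]); R=.105
def rows(th,start,yaw,zs=None,hand=None,C=C,R=R):
    y=np.radians(yaw); T=np.array([[np.cos(y),np.sin(y)],[np.sin(y),-np.cos(y)]])
    P=[C+R*np.array([np.cos(np.radians(a)),np.sin(np.radians(a))]) for a in th]
    out=[];cur=np.array(start,float)
    for i,p in enumerate(P):
        d=np.round(T@(p-cur)/.2,3); cur=cur+T.T@d*.2
        out.append([float(d[0]),float(d[1]),zs[i] if zs else 0,0,hand[i] if hand else 0])
    for k in range(0,len(out),8): print(json.dumps([out[k:k+8]]).replace(" ",""))
    return P
E
python3 -m creep '[[[0,0,0,0,0],[0,0,0,0,0],[0,0,0,0,0]]]'
python3 - <<'E'
from plan import *; from h import telemetry
o=telemetry.get_obs();p=o['tool_pos'];print(p,o['force'],o['gripper_force'],o['opening'],o['orientation'][2])
d=p[:2]-C; th0=np.degrees(np.arctan2(d[1],d[0])); print(th0,np.hypot(*d))
w=np.minimum(90,np.arange(1,25)*90/20.); th=th0+np.cumsum(w)/12
C2=p[:2]-R*np.array([np.cos(np.radians(th0)),np.sin(np.radians(th0))])
print(th[7],th[15],th[23]); rows(th,p[:2],o['orientation'][2],C=C2)
E
```

```text
clock: 5.28
tool_pos: [0.483, 0.0887, 0.1434]
orientation: [-180.0, -0.0, 21.9]
force: [-2.6, 3.1, 2.5]
opening: 0.029
gripper_force: 30.0
[0.48303219 0.08872314 0.14341521] [-2.58526418  3.14209402  2.45189019] 30.000420945889346 0.029011919678617427 21.87584013595066
123.68360871725031 0.10542216675949725
137.1836087172503 174.6836087172503 232.4336087172503
[[[-0.003,0.001,0,0,0],[-0.007,0.001,0,0,0],[-0.01,0.003,0,0,0],[-0.013,0.003,0,0,0],[-0.017,0.005,0,0,0],[-0.019,0.007,0,0,0],[-0.023,0.008,0,0,0],[-0.025,0.011,0,0,0]]]
[[[-0.028,0.014,0,0,0],[-0.029,0.018,0,0,0],[-0.031,0.021,0,0,0],[-0.032,0.026,0,0,0],[-0.033,0.031,0,0,0],[-0.032,0.036,0,0,0],[-0.03,0.041,0,0,0],[-0.028,0.048,0,0,0]]]
[[[-0.023,0.053,0,0,0],[-0.019,0.059,0,0,0],[-0.012,0.064,0,0,0],[-0.004,0.069,0,0,0],[0.006,0.068,0,0,0],[0.014,0.068,0,0,0],[0.022,0.065,0,0,0],[0.031,0.061,0,0,0]]]
```

```bash
python3 -m creep '[[[-0.003,0.001,0,0,0],[-0.007,0.001,0,0,0],[-0.01,0.003,0,0,0],[-0.013,0.003,0,0,0],[-0.017,0.005,0,0,0],[-0.019,0.007,0,0,0],[-0.023,0.008,0,0,0],[-0.025,0.011,0,0,0]]]'
python3 -c "
from plan import *; from h import telemetry
o=telemetry.get_obs();p=o['tool_pos'];d=p[:2]-C;print(np.degrees(np.arctan2(d[1],d[0])),np.hypot(*d),o['force'],o['gripper_force'],o['qvel'])"
```

```text
clock: 5.95
tool_pos: [0.464, 0.0725, 0.1434]
orientation: [-180.0, 0.0, 21.9]
force: [-3.4, 3.0, 3.4]
opening: 0.0291
gripper_force: 30.0
137.30347078664275 0.10550852589564326 [-3.39247969  2.9519248   3.39700891] 30.000616473521404 [-2.015682   -5.10975542 -6.19009968  0.24943275  0.74105216  2.02908233]
```

```bash
cat > q.py <<'E'
from plan import *; from h import telemetry
o=telemetry.get_obs();p=o['tool_pos'];d=p[:2]-C;print('ang',np.degrees(np.arctan2(d[1],d[0]))%360,'r',np.hypot(*d),o['force'],o['gripper_force'],o['opening'],o['clock'],o['orientation'][2])
E
python3 -m creep '[[[-0.028,0.014,0,0,0],[-0.029,0.018,0,0,0],[-0.031,0.021,0,0,0],[-0.032,0.026,0,0,0],[-0.033,0.031,0,0,0],[-0.032,0.036,0,0,0],[-0.03,0.041,0,0,0],[-0.028,0.048,0,0,0]]]' | tail -1; python3 q.py
python3 -m creep '[[[-0.023,0.053,0,0,0],[-0.019,0.059,0,0,0],[-0.012,0.064,0,0,0],[-0.004,0.069,0,0,0],[0.006,0.068,0,0,0],[0.014,0.068,0,0,0],[0.022,0.065,0,0,0],[0.031,0.061,0,0,0]]]' | tail -1; python3 q.py
python3 - <<'E'
from plan import *; from h import telemetry
o=telemetry.get_obs();p=o['tool_pos']
d=p[:2]-C; th0=np.degrees(np.arctan2(d[1],d[0]))
C2=p[:2]-R*np.array([np.cos(np.radians(th0)),np.sin(np.radians(th0))])
rows(th0+7.5*np.arange(1,17),p[:2],o['orientation'][2],C=C2)
E
```

```text
gripper_force: 30.0
ang 175.3181424828506 r 0.10568135068260452 [-1.93055113 -0.96672442  2.58671082] 30.00087166466983 0.02907269059073616 6.6167 21.899543310419237
gripper_force: 30.0
ang 233.3116398171085 r 0.10549939778301823 [ 2.46199525  5.75263488 -0.63676827] 30.000568575504758 0.02928944084432215 7.2833 21.85079027431107
[[[0.04,0.056,0,0,0],[0.046,0.051,0,0,0],[0.053,0.044,0,0,0],[0.058,0.036,0,0,0],[0.062,0.029,0,0,0],[0.066,0.02,0,0,0],[0.068,0.012,0,0,0],[0.068,0.003,0,0,0]]]
[[[0.069,-0.006,0,0,0],[0.067,-0.016,0,0,0],[0.064,-0.023,0,0,0],[0.061,-0.032,0,0,0],[0.056,-0.04,0,0,0],[0.05,-0.046,0,0,0],[0.044,-0.053,0,0,0],[0.037,-0.058,0,0,0]]]
```

```bash
python3 -m creep '[[[0.04,0.056,0,0,0],[0.046,0.051,0,0,0],[0.053,0.044,0,0,0],[0.058,0.036,0,0,0],[0.062,0.029,0,0,0],[0.066,0.02,0,0,0],[0.068,0.012,0,0,0],[0.068,0.003,0,0,0]]]' | tail -1; python3 q.py
python3 -m creep '[[[0.069,-0.006,0,0,1],[0.067,-0.016,0,0,1],[0.064,-0.023,0,0,1],[0.061,-0.032,0,0,1],[0.056,-0.04,-0.027,0,1],[0.05,-0.046,-0.027,0,1],[0.044,-0.053,-0.027,0,1],[0.037,-0.058,-0.027,0,1]]]' ; python3 q.py
python3 - <<'E'
from h import *
from plan import rows,C,R
o=telemetry.get_obs();p=o['tool_pos']
d=p[:2]-C; th0=np.degrees(np.arctan2(d[1],d[0]))%360
# prior: inertia nominal
I=.063;w=np.radians(90);th=th0;L=[]
s=snapshot("scene"); 
cv2.imwrite("pics/f1.png",cv2.resize(s["frame"][110:270,220:380],None,fx=3.5,fy=3.5)[:,:,::-1])
for n in range(16):
    w-=(.0028*w+.002)/I/12; th+=np.degrees(w)/12; L.append(th)
print(th0,L[7],L[15]); rows(L,p[:2],o['orientation'][2],hand=[1]*16)
h=cv2.cvtColor(s["frame"],cv2.COLOR_RGB2HSV); m=cv2.inRange(h,(18,120,100),(35,255,255)); u0,v0=proj(s,[*p[:2],.155]).astype(int); v,u=np.nonzero(m[v0-15:v0+15,u0-15:u0+15]); print(u0,v0,list(zip(u+u0-15,v+v0-15))[:30],o['clock'])
E
```

```text
gripper_force: 30.0
ang 293.1534052677543 r 0.10475541424549063 [-2.87730318  5.55197575  5.44553865] 30.000907054356425 0.029075711525914663 7.95 21.84442879192176
clock: 8.62
tool_pos: [0.6449, -0.0088, 0.1658]
orientation: [180.0, -0.0, 21.9]
force: [-0.2, -0.3, 1.2]
opening: 0.0768
gripper_force: 0.0
ang 354.58080761934593 r 0.10382510494283954 [-0.21297148 -0.30855719  1.22013601] 0.0 0.07676307256846958 8.6167 21.900135905174906
354.58080761934593 413.13858135261387 469.1856314420828
[[[0.033,-0.06,0,0,1],[0.018,-0.065,0,0,1],[0.011,-0.067,0,0,1],[0.001,-0.067,0,0,1],[-0.007,-0.067,0,0,1],[-0.015,-0.064,0,0,1],[-0.023,-0.062,0,0,1],[-0.03,-0.059,0,0,1]]]
[[[-0.038,-0.053,0,0,1],[-0.043,-0.049,0,0,1],[-0.049,-0.042,0,0,1],[-0.053,-0.036,0,0,1],[-0.057,-0.029,0,0,1],[-0.06,-0.022,0,0,1],[-0.062,-0.014,0,0,1],[-0.062,-0.007,0,0,1]]]
283 229 [(np.int64(284), np.int64(219)), (np.int64(285), np.int64(219)), (np.int64(286), np.int64(219)), (np.int64(287), np.int64(219)), (np.int64(288), np.int64(219)), (np.int64(281), np.int64(220)), (np.int64(282), np.int64(220)), (np.int64(283), np.int64(220)), (np.int64(284), np.int64(220)), (np.int64(285), np.int64(220)), (np.int64(286), np.int64(220)), (np.int64(287), np.int64(220)), (np.int64(288), np.int64(220)), (np.int64(289), np.int64(220)), (np.int64(277), np.int64(221)), (np.int64(278), np.int64(221)), (np.int64(279), np.int64(221)), (np.int64(280), np.int64(221)), (np.int64(281), np.int64(221)), (np.int64(282), np.int64(221)), (np.int64(283), np.int64(221)), (np.int64(284), np.int64(221)), (np.int64(285), np.int64(221)), (np.int64(286), np.int64(221)), (np.int64(287), np.int64(221)), (np.int64(288), np.int64(221)), (np.int64(279), np.int64(222)), (np.int64(280), np.int64(222)), (np.int64(281), np.int64(222)), (np.int64(282), np.int64(222))] 8.6167
```

View pics/f1.png

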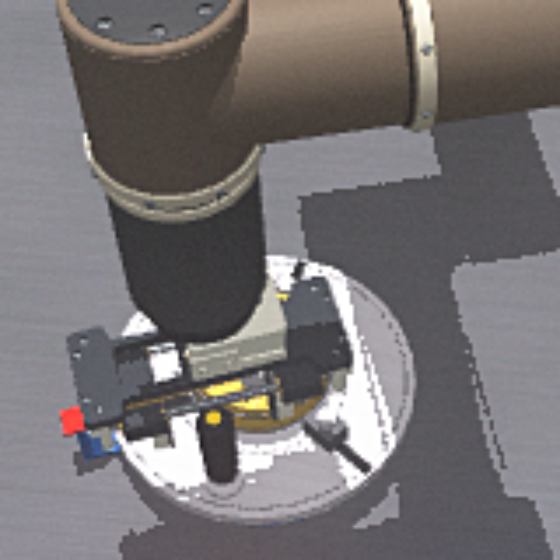

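In the crop the yellow dot sits between the open fingers at (213,417), about 3° behind the tool, so it tracks well. I run the nominal prediction and add a proper tracker.

```bash
cat > track.py <<'E'
import sys,json,os
from h import *
from plan import rows,C,R
from scipy.optimize import least_squares
from scipy.integrate import odeint
t0=7.97
def traj(q,ts):
    f=lambda y,t:[y[1],-(.0028*y[1]+.002*np.sign(y[1]))/(.063*q[2])]
    return np.degrees(odeint(f,[np.radians(q[0]),np.radians(q[1])],np.r_[t0,ts]))[1:]
def fit(D):
    D=np.array(D)
    def res(q):
        r=[(q[0]-295)/1.5,(q[1]-90)/1.5,np.log(q[2])/.35]
        if len(D): r+=list((traj(q,D[:,0])[:,0]-D[:,1])/1.)
        return r
    return least_squares(res,[295,90,1],bounds=([250,60,.5],[320,110,1.8]),loss="soft_l1",f_scale=2).x
if __name__=="__main__":
    n=int(sys.argv[1]); lead=float(sys.argv[2]) if len(sys.argv)>2 else 0
    D=json.load(open("D.json")) if os.path.exists("D.json") else [[8.6167,351.5]]
    t=telemetry.get_obs()["clock"]; s=snapshot("scene"); q=fit(D); a=traj(q,[t])[0,0]
    hsv=cv2.cvtColor(s["frame"],cv2.COLOR_RGB2HSV); m=cv2.inRange(hsv,(18,120,100),(35,255,255))
    N,lab,st,ce=cv2.connectedComponentsWithStats(m)
    X=lambda b:proj(s,[C[0]+R*np.cos(np.radians(b)),C[1]+R*np.sin(np.radians(b)),.155])
    best=None
    for i in range(1,N):
        if not 4<=st[i,4]<=40: continue
        b=a+np.arange(-25,25,.25); dd=[np.hypot(*(X(k)-ce[i])) for k in b]; j=np.argmin(dd)
        if dd[j]<3.5:
            print("cand",st[i,4],ce[i].round(1),"ang",b[j].round(1),"off",round(dd[j],1),"pred",a.round(1))
            if best is None or abs(b[j]-a)<abs(best-a): best=float(b[j])
    if best is not None and abs(best-a)<12: D.append([t,best]); json.dump(D,open("D.json","w"))
    q=fit(D); o=telemetry.get_obs(); p=o["tool_pos"]; now=o["clock"]
    d=p[:2]-C; y=traj(q,[now+.001])[0]; print("fit",q.round(2),"t",round(now,3),"handle",y.round(1),"tool",round(np.degrees(np.arctan2(d[1],d[0]))%360,1),round(np.hypot(*d),4),p[2].round(4),o["opening"].round(3))
    T=traj(q,now+np.arange(1,n+1)/12); print("end",T[-1].round(1),T[-1,0]%360)
    rows(T[:,0]+lead,p[:2],o["orientation"][2],hand=[1]*n)
    cv2.imwrite("pics/last.png",cv2.resize(s["frame"][110:270,220:380],None,fx=3.5,fy=3.5)[:,:,::-1])
E
python3 -m creep '[[[0.033,-0.06,0,0,1],[0.018,-0.065,0,0,1],[0.011,-0.067,0,0,1],[0.001,-0.067,0,0,1],[-0.007,-0.067,0,0,1],[-0.015,-0.064,0,0,1],[-0.023,-0.062,0,0,1],[-0.03,-0.059,0,0,1]]]' |tail -3; python3 track.py 8
```

```text
force: [0.2, -0.0, 0.3]
opening: 0.0876
gripper_force: 0.0
cand 15 [317.9 220.5] ang 409.8 off 0.2 pred 411.8Traceback (most recent call last):
  File "track.py", line 33, in <module>
    d=p[:2]-C; y=traj(q,[now+.001])[0]; print("fit",q.round(2),"t",round(now,3),"handle",y.round(1),"tool",round(np.degrees(np.arctan2(d[1],d[0]))%360,1),round(np.hypot(*d),4),p[2].round(4),o["opening"].round(3))
                                                                                                                                                                                              ^^^^^^^^^^^^^^^^^^
AttributeError: 'float' object has no attribute 'round'
```

```bash
sed -i 's/,o\["opening"\].round(3))/,round(float(o["opening"]),3))/' track.py
python3 - <<'E'
from track import *
D=json.load(open("D.json"));q=fit(D);o=telemetry.get_obs();p=o["tool_pos"];now=o["clock"];d=p[:2]-C
print(D,q,now,traj(q,[now])[0],np.degrees(np.arctan2(d[1],d[0]))%360+360)
T=traj(q,now+np.arange(1,9)/12);print(T[-1]);rows(T[:,0],p[:2],o["orientation"][2],hand=[1]*8)
E
```

```text
[[8.6167, 351.5], [9.3333, 409.8329216398645]] [294.89121112  89.39711467   0.79697   ] 9.3833 [414.16485771  79.52005334] 414.71979025239534
[465.70391733  75.12436223]
[[[-0.026,-0.049,0,0,1],[-0.041,-0.044,0,0,1],[-0.044,-0.04,0,0,1],[-0.049,-0.034,0,0,1],[-0.052,-0.027,0,0,1],[-0.054,-0.022,0,0,1],[-0.056,-0.016,0,0,1],[-0.056,-0.009,0,0,1]]]
```

```bash
python3 -m creep '[[[-0.026,-0.049,0,0,1],[-0.041,-0.044,0,0,1],[-0.044,-0.04,0,0,1],[-0.049,-0.034,0,0,1],[-0.052,-0.027,0,0,1],[-0.054,-0.022,0,0,1],[-0.056,-0.016,0,0,1],[-0.056,-0.009,0,0,1]]]' |sed -n 4p; python3 track.py 8
```

```text
force: [-0.4, -0.2, 0.4]
cand 14 [328.2 192.4] ang 466.7 off 0.4 pred 465.7
fit [294.76  89.34   0.86] t 10.1 handle [470.4  75.8] tool 106.3 0.1024 0.165 0.088
end [519.6  71.9] 159.5739135459021
[[[-0.093,-0.014,0,0,1],[-0.057,0.008,0,0,1],[-0.055,0.014,0,0,1],[-0.053,0.02,0,0,1],[-0.05,0.025,0,0,1],[-0.047,0.03,0,0,1],[-0.044,0.034,0,0,1],[-0.039,0.039,0,0,1]]]
```

```bash
python3 -m creep '[[[-0.093,-0.014,0,0,1],[-0.057,0.008,0,0,1],[-0.055,0.014,0,0,1],[-0.053,0.02,0,0,1],[-0.05,0.025,0,0,1],[-0.047,0.03,0,0,1],[-0.044,0.034,0,0,1],[-0.039,0.039,0,0,1]]]' |sed -n 4p; python3 track.py 16 1
```

```text
force: [-0.3, -0.3, 0.4]
cand 12 [308.5 172. ] ang 520.8 off 0.2 pred 519.6
fit [294.66  89.11   0.93] t 10.817 handle [524.3  72.5] tool 160.0 0.103 0.1649 0.088
end [616.2  65.5] 256.2021631881586
[[[-0.068,0.077,0,0,1],[-0.026,0.048,0,0,1],[-0.02,0.051,0,0,1],[-0.015,0.052,0,0,1],[-0.009,0.053,0,0,1],[-0.003,0.053,0,0,1],[0.001,0.053,0,0,1],[0.007,0.053,0,0,1]]]
[[[0.013,0.051,0,0,1],[0.017,0.049,0,0,1],[0.021,0.047,0,0,1],[0.026,0.045,0,0,1],[0.03,0.041,0,0,1],[0.034,0.038,0,0,1],[0.037,0.034,0,0,1],[0.04,0.031,0,0,1]]]
```

```bash
python3 -m creep '[[[-0.068,0.077,0,0,1],[-0.026,0.048,0,0,1],[-0.02,0.051,0,0,1],[-0.015,0.052,0,0,1],[-0.009,0.053,0,0,1],[-0.003,0.053,0,0,1],[0.001,0.053,0,0,1],[0.007,0.053,0,0,1]]]' |sed -n 4p
python3 -m creep '[[[0.013,0.051,0,0,1],[0.017,0.049,0,0,1],[0.021,0.047,0,0,1],[0.026,0.045,0,0,1],[0.03,0.041,0,0,1],[0.034,0.038,0,0,1],[0.037,0.034,0,0,1],[0.04,0.031,0,0,1]]]' |sed -n 4p; python3 track.py 16 1
```

```text
force: [-0.1, 0.9, -0.1]
force: [0.1, -0.2, 0.4]
cand 13 [258.5 187.8] ang 615.9 off 0.4 pred 616.2
fit [294.66  89.16   0.92] t 12.2 handle [619.3  65.1] tool 259.4 0.1024 0.1649 0.088
end [701.6  58.5] 341.6081560898964
[[[0.043,0.039,0,0,1],[0.045,0.02,0,0,1],[0.047,0.015,0,0,1],[0.047,0.011,0,0,1],[0.048,0.007,0,0,1],[0.048,0.002,0,0,1],[0.047,-0.003,0,0,1],[0.047,-0.006,0,0,1]]]
[[[0.046,-0.011,0,0,1],[0.044,-0.015,0,0,1],[0.043,-0.018,0,0,1],[0.04,-0.022,0,0,1],[0.038,-0.025,0,0,1],[0.036,-0.029,0,0,1],[0.033,-0.031,0,0,1],[0.03,-0.033,0,0,1]]]
```

```bash
python3 -m creep '[[[0.043,0.039,0,0,1],[0.045,0.02,0,0,1],[0.047,0.015,0,0,1],[0.047,0.011,0,0,1],[0.048,0.007,0,0,1],[0.048,0.002,0,0,1],[0.047,-0.003,0,0,1],[0.047,-0.006,0,0,1]]]' |sed -n 4p
python3 -m creep '[[[0.046,-0.011,0,0,1],[0.044,-0.015,0,0,1],[0.043,-0.018,0,0,1],[0.04,-0.022,0,0,1],[0.038,-0.025,0,0,1],[0.036,-0.029,0,0,1],[0.033,-0.031,0,0,1],[0.03,-0.033,0,0,1]]]' |sed -n 4p; python3 track.py 16 1
```

```text
force: [1.1, 1.1, -0.2]
force: [-0.7, -0.0, 0.2]
cand 14 [274.5 227.3] ang 701.1 off 0.4 pred 701.6
fit [294.62  89.28   0.91] t 13.583 handle [704.2  58. ] tool 343.7 0.1025 0.1649 0.088
end [777.3  51.8] 57.28600603422524
[[[0.043,-0.039,0,0,1],[0.021,-0.038,0,0,1],[0.019,-0.04,0,0,1],[0.015,-0.04,0,0,1],[0.011,-0.042,0,0,1],[0.008,-0.041,0,0,1],[0.004,-0.043,0,0,1],[0.001,-0.042,0,0,1]]]
[[[-0.002,-0.041,0,0,1],[-0.005,-0.041,0,0,1],[-0.009,-0.041,0,0,1],[-0.012,-0.039,0,0,1],[-0.014,-0.038,0,0,1],[-0.017,-0.036,0,0,1],[-0.02,-0.035,0,0,1],[-0.023,-0.032,0,0,1]]]
```

```bash
python3 -m creep '[[[0.043,-0.039,0,0,1],[0.021,-0.038,0,0,1],[0.019,-0.04,0,0,1],[0.015,-0.04,0,0,1],[0.011,-0.042,0,0,1],[0.008,-0.041,0,0,1],[0.004,-0.043,0,0,1],[0.001,-0.042,0,0,1]]]' |sed -n 4p
python3 -m creep '[[[-0.002,-0.041,0,0,1],[-0.005,-0.041,0,0,1],[-0.009,-0.041,0,0,1],[-0.012,-0.039,0,0,1],[-0.014,-0.038,0,0,1],[-0.017,-0.036,0,0,1],[-0.02,-0.035,0,0,1],[-0.023,-0.032,0,0,1]]]' |sed -n 4p; python3 track.py 16 1
```

```text
force: [-0.3, -0.8, 0.5]
force: [-0.5, 1.1, 1.6]
cand 14 [321.5 216.7] ang 778.3 off 0.4 pred 777.3
fit [294.74  89.06   0.92] t 14.967 handle [780.7  51.9] tool 59.1 0.1026 0.165 0.088
end [846.   46.1] 125.99689200463831
[[[-0.032,-0.055,0,0,1],[-0.028,-0.027,0,0,1],[-0.03,-0.025,0,0,1],[-0.032,-0.022,0,0,1],[-0.032,-0.02,0,0,1],[-0.034,-0.017,0,0,1],[-0.035,-0.015,0,0,1],[-0.036,-0.012,0,0,1]]]
[[[-0.036,-0.009,0,0,1],[-0.036,-0.007,0,0,1],[-0.037,-0.004,0,0,1],[-0.036,-0.002,0,0,1],[-0.036,0.001,0,0,1],[-0.036,0.003,0,0,1],[-0.035,0.006,0,0,1],[-0.035,0.008,0,0,1]]]
```

```bash
python3 -m creep '[[[-0.032,-0.055,0,0,1],[-0.028,-0.027,0,0,1],[-0.03,-0.025,0,0,1],[-0.032,-0.022,0,0,1],[-0.032,-0.02,0,0,1],[-0.034,-0.017,0,0,1],[-0.035,-0.015,0,0,1],[-0.036,-0.012,0,0,1]]]' |sed -n 4p
python3 -m creep '[[[-0.036,-0.009,0,0,1],[-0.036,-0.007,0,0,1],[-0.037,-0.004,0,0,1],[-0.036,-0.002,0,0,1],[-0.036,0.001,0,0,1],[-0.036,0.003,0,0,1],[-0.035,0.006,0,0,1],[-0.035,0.008,0,0,1]]]' |sed -n 4p; python3 track.py 24 1
```

```text
force: [0.2, -0.1, 0.1]
force: [0.4, 1.3, -0.7]
cand 14 [323.2 182.4] ang 848.2 off 0.4 pred 846.0
fit [295.07  88.62   0.95] t 16.35 handle [850.   46.5] tool 127.7 0.1035 0.1649 0.088
end [935.1  38.7] 215.06396898357013
[[[-0.063,0.014,0,0,1],[-0.032,0.015,0,0,1],[-0.031,0.017,0,0,1],[-0.029,0.018,0,0,1],[-0.028,0.021,0,0,1],[-0.026,0.022,0,0,1],[-0.024,0.023,0,0,1],[-0.023,0.025,0,0,1]]]
[[[-0.021,0.026,0,0,1],[-0.019,0.027,0,0,1],[-0.017,0.028,0,0,1],[-0.016,0.028,0,0,1],[-0.013,0.03,0,0,1],[-0.012,0.03,0,0,1],[-0.009,0.03,0,0,1],[-0.008,0.031,0,0,1]]]
[[[-0.006,0.031,0,0,1],[-0.004,0.03,0,0,1],[-0.002,0.031,0,0,1],[-0.0,0.031,0,0,1],[0.001,0.03,0,0,1],[0.003,0.03,0,0,1],[0.005,0.03,0,0,1],[0.006,0.029,0,0,1]]]
```

```bash
python3 -m creep '[[[-0.063,0.014,0,0,1],[-0.032,0.015,0,0,1],[-0.031,0.017,0,0,1],[-0.029,0.018,0,0,1],[-0.028,0.021,0,0,1],[-0.026,0.022,0,0,1],[-0.024,0.023,0,0,1],[-0.023,0.025,0,0,1]]]' |sed -n 4p
python3 -m creep '[[[-0.021,0.026,0,0,1],[-0.019,0.027,0,0,1],[-0.017,0.028,0,0,1],[-0.016,0.028,0,0,1],[-0.013,0.03,0,0,1],[-0.012,0.03,0,0,1],[-0.009,0.03,0,0,1],[-0.008,0.031,0,0,1]]]' |sed -n 4p; python3 track.py 16 0; cat D.json
```

```text
force: [0.3, 0.1, 0.2]
force: [0.2, -0.4, 0.4]
cand 12 [291.7 169.2] ang 909.4 off 0.1 pred 908.4
fit [295.22  88.45   0.96] t 17.733 handle [911.2  41.3] tool 189.7 0.1031 0.1649 0.088
end [962.9  36.3] 242.86551613226368
[[[-0.017,0.042,0,0,1],[-0.003,0.031,0,0,1],[-0.001,0.031,0,0,1],[0.001,0.031,0,0,1],[0.002,0.03,0,0,1],[0.004,0.03,0,0,1],[0.006,0.03,0,0,1],[0.007,0.028,0,0,1]]]
[[[0.009,0.029,0,0,1],[0.011,0.027,0,0,1],[0.011,0.026,0,0,1],[0.013,0.026,0,0,1],[0.015,0.025,0,0,1],[0.015,0.023,0,0,1],[0.017,0.023,0,0,1],[0.018,0.021,0,0,1]]]
[[8.6167, 351.5], [9.3333, 409.8329216398645], [10.05, 466.7064214465283], [10.7667, 520.8263087270827], [12.15, 615.949979021145], [13.5333, 701.1062059204127], [14.9167, 778.2894595020257], [16.3, 848.245353663799], [17.6833, 909.4113163140433]]
```

```bash
python3 -m creep '[[[-0.017,0.042,0,0,1],[-0.003,0.031,0.027,0,1],[-0.001,0.031,0.027,0,1],[0.001,0.031,0.027,0,1],[0.002,0.03,0.027,0,0],[0.004,0.03,0,0,0],[0.006,0.03,0,0,0],[0.007,0.028,0,0,0]]]' |sed -n 4p
python3 -m creep '[[[0.009,0.029,0,0,0],[0.011,0.027,0,0,0],[0.011,0.026,0,0,0],[0.013,0.026,0,0,0],[0.015,0.025,0,0,0],[0.015,0.023,0,0,0],[0.017,0.023,0,0,0],[0.018,0.021,0,0,0]]]' ; cat > stop.py <<'E'
from plan import *; from h import telemetry; import sys
w0=float(sys.argv[1]); a1=float(sys.argv[2])
o=telemetry.get_obs();p=o['tool_pos'];d=p[:2]-C;th0=np.degrees(np.arctan2(d[1],d[0]))%360
n=int(round(2*(a1-th0)/w0*12)); k=np.arange(1,n+1)
th=th0+(a1-th0)*(1-(1-k/n)**2)
C2=p[:2]-R*np.array([np.cos(np.radians(th0)),np.sin(np.radians(th0))])
print(th0,np.hypot(*d),n,o['gripper_force'],o['opening'],o['force'],C2,o['clock']); rows(th,p[:2],o['orientation'][2],C=C2)
E
python3 stop.py 36.3 291.9
```

```text
force: [0.8, 0.4, -0.1]
clock: 19.07
tool_pos: [0.494, -0.0915, 0.1434]
orientation: [180.0, 0.0, 21.9]
force: [-0.8, -0.7, 2.7]
opening: 0.029
gripper_force: 30.0
242.8367007266203 0.10398144888253792 32 30.00044912158046 0.02897473116250145 [-0.7518464  -0.6864822   2.73654934] [0.541965   0.00190621] 19.0667
[[[0.019,0.02,0,0,0],[0.019,0.019,0,0,0],[0.019,0.017,0,0,0],[0.02,0.016,0,0,0],[0.019,0.014,0,0,0],[0.019,0.013,0,0,0],[0.02,0.012,0,0,0],[0.018,0.01,0,0,0]]]
[[[0.019,0.009,0,0,0],[0.018,0.009,0,0,0],[0.017,0.007,0,0,0],[0.017,0.006,0,0,0],[0.017,0.005,0,0,0],[0.015,0.005,0,0,0],[0.015,0.004,0,0,0],[0.014,0.003,0,0,0]]]
[[[0.013,0.003,0,0,0],[0.013,0.002,0,0,0],[0.012,0.002,0,0,0],[0.011,0.001,0,0,0],[0.01,0.001,0,0,0],[0.009,0.001,0,0,0],[0.008,0.001,0,0,0],[0.008,0.0,0,0,0]]]
[[[0.006,0.0,0,0,0],[0.006,0.001,0,0,0],[0.005,-0.0,0,0,0],[0.004,-0.0,0,0,0],[0.003,-0.0,0,0,0],[0.002,-0.0,0,0,0],[0.001,-0.0,0,0,0],[0.001,-0.0,0,0,0]]]
```

Gripped while still turning. Now I slow it along the circle to the pointer.

```bash
python3 -m creep '[[[0.019,0.02,0,0,0],[0.019,0.019,0,0,0],[0.019,0.017,0,0,0],[0.02,0.016,0,0,0],[0.019,0.014,0,0,0],[0.019,0.013,0,0,0],[0.02,0.012,0,0,0],[0.018,0.01,0,0,0]]]' |sed -n 4p
python3 -m creep '[[[0.019,0.009,0,0,0],[0.018,0.009,0,0,0],[0.017,0.007,0,0,0],[0.017,0.006,0,0,0],[0.017,0.005,0,0,0],[0.015,0.005,0,0,0],[0.015,0.004,0,0,0],[0.014,0.003,0,0,0]]]' |sed -n 4p
python3 -m creep '[[[0.013,0.003,0,0,0],[0.013,0.002,0,0,0],[0.012,0.002,0,0,0],[0.011,0.001,0,0,0],[0.01,0.001,0,0,0],[0.009,0.001,0,0,0],[0.008,0.001,0,0,0],[0.008,0,0,0,0]]]' |sed -n 4p
python3 -m creep '[[[0.006,0,0,0,0],[0.006,0.001,0,0,0],[0.005,0,0,0,0],[0.004,0,0,0,0],[0.003,0,0,0,0],[0.002,0,0,0,0],[0.001,0,0,0,0],[0.001,0,0,0,0]]]' |sed -n 2,6p
python3 -m creep '[[[0,0,0,0,0],[0,0,0,0,0],[0,0,0,0,0]]]' |sed -n 4p
python3 q.py
python3 - <<'E'
from h import *
from plan import C,R
s=snapshot("scene");t=snapshot("top")
for n,p in(("s",s),("t",t)):
    h=cv2.cvtColor(p["frame"],cv2.COLOR_RGB2HSV)
    for nm,lo,hi,z,r in(("dot",(18,120,100),(35,255,255),.155,.105),("red",(0,150,90),(8,255,255),.058,.157)):
        a=np.radians(-68.1);u0,v0=proj(p,[C[0]+r*np.cos(a),C[1]+r*np.sin(a),z]).round().astype(int)
        N,l,st,ce=cv2.connectedComponentsWithStats(cv2.inRange(h,lo,hi)[v0-12:v0+13,u0-12:u0+13])
        for i in range(1,N):
            X=atz(p,ce[i]+[u0-12,v0-12],z); d=X[:2]-C; print(n,nm,st[i,4],(ce[i]+[u0-12,v0-12]).round(1),X.round(4),"ang",np.degrees(np.arctan2(d[1],d[0])).round(1),"r",np.hypot(*d).round(4))
cv2.imwrite("pics/g1.png",np.hstack([cv2.resize(s["frame"][130:270,200:340],None,fx=2.8,fy=2.8),cv2.resize(t["frame"][110:250,280:420],None,fx=2.8,fy=2.8)])[:,:,::-1])
E
```

```text
force: [0.1, -5.6, 1.9]
force: [2.3, -6.5, 0.9]
force: [2.3, -6.5, -0.4]
tool_pos: [0.5818, -0.0954, 0.1435]
orientation: [179.9, -0.1, 21.9]
force: [2.6, -5.0, -0.4]
opening: 0.0285
gripper_force: 30.0
force: [2.7, -6.3, -0.0]
ang 292.685466121282 r 0.10448252491978399 [ 2.71940216 -6.28296634 -0.04302089] 30.000143094803207 0.02896843398854465 21.9833 21.888994172245283
s dot 1 [261. 199.] [ 0.5537 -0.0873  0.155 ] ang -82.1 r 0.0891
s dot 1 [253. 201.] [ 0.5628 -0.1085  0.155 ] ang -79.0 r 0.1116
s dot 2 [245.5 203. ] [ 0.5716 -0.1283  0.155 ] ang -76.9 r 0.1327
s dot 8 [255.5 207.5] [ 0.5838 -0.0971  0.155 ] ang -66.7 r 0.1069
s red 70 [242.6 229.1] [ 0.6017 -0.1468  0.058 ] ang -67.8 r 0.1596
```

View pics/g1.png

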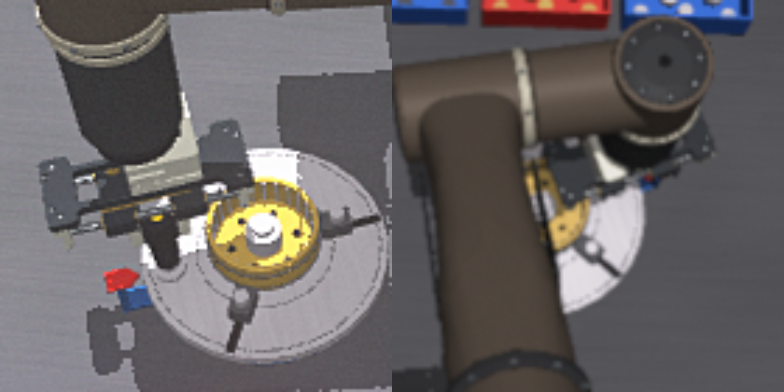

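Scene crop: the handle is gripped at (158,215), in line with the red pointer at (122,280); the dot is partly hidden. I nudge it back 0.8°, let go, rise and check it unobstructed.

```bash
python3 -m creep '[[[-0.004,0,0,0,0],[-0.003,0,0,0,0],[0,0,0,0,0],[0,0,0,0,0],[0,0,0,0,0],[0,0,0,0,0],[0,0,0,0,0],[0,0,0,0,0]]]' |sed -n 2,4p
python3 q.py
python3 -m creep '[[[0,0,0,0,1],[0,0,0,0,1],[0,0,0,0,1],[0,0,0,0,1],[0,0,0,0,1],[0,0,0,0,1],[0,0,0,0,1],[0,0,0,0,1]]]' |sed -n 2,6p
python3 -m creep '[[[0,0,-0.05,0,1],[0,0,-0.1,0,1],[0,0,-0.1,0,1],[0,0,-0.1,0,1],[-0.1,-0.05,-0.1,0,1],[-0.2,-0.1,-0.05,0,1],[-0.2,-0.1,0,0,1],[-0.1,-0.1,0,0,1]]]' |sed -n 2,6p
cat > chk.py <<'E'
from h import *
from plan import C,R
import sys
s=snapshot("scene");t=snapshot("top"); ct={}
for n,p in(("s",s),("t",t)):
    h=cv2.cvtColor(p["frame"],cv2.COLOR_RGB2HSV)
    for nm,lo,hi,z,r in(("dot",(18,120,100),(35,255,255),.155,.105),("red",(0,150,90),(8,255,255),.056,.157)):
        a=np.radians(-68.1);u0,v0=proj(p,[C[0]+r*np.cos(a),C[1]+r*np.sin(a),z]).round().astype(int)
        N,l,st,ce=cv2.connectedComponentsWithStats(cv2.inRange(h,lo,hi)[v0-9:v0+10,u0-9:u0+10])
        for i in range(1,N):
            if st[i,4]<5: continue
            uv=ce[i]+[u0-9,v0-9]; ct[n+nm]=uv; X=atz(p,uv,z); d=X[:2]-C; print(n,nm,st[i,4],uv.round(1),X.round(4),"ang",np.degrees(np.arctan2(d[1],d[0])).round(1),"r",np.hypot(*d).round(4))
for k in("dot","red"):
    if "s"+k in ct and "t"+k in ct:
        X,e=tri(s,ct["s"+k],t,ct["t"+k]); d=X[:2]-C; print(k,X,e,np.degrees(np.arctan2(d[1],d[0])))
cv2.imwrite(sys.argv[1],np.hstack([cv2.resize(s["frame"][130:270,200:340],None,fx=2.8,fy=2.8),cv2.resize(t["frame"][110:250,280:420],None,fx=2.8,fy=2.8)])[:,:,::-1])
E
python3 chk.py pics/g2.png
```

```text
tool_pos: [0.5804, -0.0959, 0.1435]
orientation: [179.9, -0.1, 21.9]
force: [2.0, -5.9, 0.3]
ang 291.8920085709148 r 0.1044434438708319 [ 1.95741751 -5.88849778  0.29768313] 29.999905946315266 0.02900503556746436 22.75 21.891079113769095
tool_pos: [0.5794, -0.0956, 0.1434]
orientation: [-180.0, -0.0, 21.9]
force: [0.0, -0.4, 0.3]
opening: 0.0769
gripper_force: 0.0
tool_pos: [0.4462, -0.0767, 0.2435]
orientation: [-180.0, -0.1, 21.8]
force: [-1.5, 0.6, -0.5]
opening: 0.0877
gripper_force: 0.0
s dot 17 [255.1 206.4] [ 0.5803 -0.0989  0.155 ] ang -68.8 r 0.1072
s red 72 [242.4 229.1] [ 0.6007 -0.1478  0.056 ] ang -68.3 r 0.1601
```

View pics/g2.png

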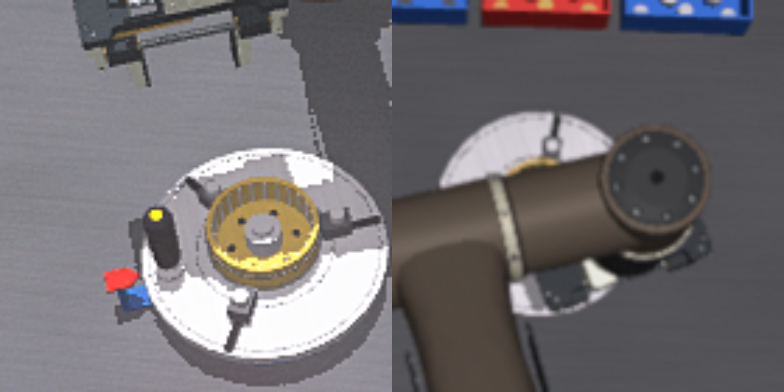

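Scene crop: the handle dot at (155,215) is released and in line with the pointer at (122,280), within about 0.5°. I move the arm clear and confirm from both views that it stays at rest.

```bash
python3 -m creep '[[[0,-0.1,0,0,1],[0,-0.2,0,0,1],[0,-0.2,0,0,1],[0,-0.2,0,0,1],[0,-0.2,0,0,1],[0,-0.2,0,0,1],[0,-0.2,0,0,1],[0,-0.1,0,0,1]]]' |sed -n 2,4p
python3 -m creep '[[[0,-0.1,0,0,1],[0,-0.05,0,0,1],[0,0,0,0,1],[0,0,0,0,1],[0,0,0,0,1],[0,0,0,0,1],[0,0,0,0,1],[0,0,0,0,1]]]' |sed -n 1,4p
python3 chk.py pics/g3.png
```

```text
tool_pos: [0.3439, 0.1871, 0.2437]
orientation: [-179.9, -0.1, 22.0]
force: [0.3, 0.8, -0.2]
clock: 25.52
tool_pos: [0.3338, 0.2111, 0.2425]
orientation: [-180.0, -0.0, 21.8]
force: [0.2, 0.0, 0.0]
s dot 17 [255.1 206.4] [ 0.5803 -0.0989  0.155 ] ang -68.8 r 0.1072
s red 72 [242.4 229.2] [ 0.6011 -0.1477  0.056 ] ang -68.2 r 0.1602
t dot 16 [362.5 169. ] [ 0.5786 -0.0962  0.155 ] ang -69.1 r 0.104
t red 47 [373.4 170.2] [ 0.6004 -0.1453  0.056 ] ang -68.1 r 0.1578
dot [ 0.57925531 -0.0978068   0.15357915] 0.0029875387001158174 -69.08752180784259
red [ 0.60077338 -0.14655636  0.05575169] 0.002408416908027965 -68.11467363770554
```

```bash
python3 -c "
from plant import workorder; print(workorder.close_job())"
```

```text
the job is handed in; nothing more can be done
None
```

The turntable runs free: I set it turning at about one turn in four seconds and went round with it for 9 s as it coasted without touching it, then took the handle while it was still moving and left it at rest within about 1° of the red pointer, arm clear and the job handed in.

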